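# Seat the green filter cell on the illuminator port and hold it home

## Robot

A 7-joint arm with a two-finger parallel gripper is mounted at the origin on the work surface. World frame = base frame: x ahead of the robot, y to its left, z up, the work surface at z = 0. Lengths are in m, angles in rad, forces in N, time in s.
With the tool pointing down it reaches from about 0.425 to 0.95 m from the base axis. Payload 4.7 kg.
Tool frame: the origin (TCP) lies at the centre of the arm's flange, where the gripper is bolted on; the fingertips stand 182 mm ahead of it and the grasp point (between the pads) lies 164 mm ahead of it; z points along the fingers, y is the line along which they close (so a half turn about z gives the same grasp; the last joint's range is limited). The gripper opens to 87 mm and grips with 3 to 60 N. Pads are 19 mm wide; open, the fingers measure 117 mm over their backs; the gripper's body (75 mm by 190 mm) begins 51 mm behind the grasp point.
Start: joints at [1.21, 0.469, -0.049, 1.532, 0.024, 1.141, -0.082], TCP at [0.22, -0.638, 0.405] pointing down, gripper open.
Joint ranges: [-2.59, 2.59], [-0.33, 1.99], [-1.39, 1.29], [0.1, 2.45], [-1.04, 4.18], [0.21, 1.99], [-2.66, 2.66]. Speed limits (rad/s): [2.57, 2.57, 3.14, 3.14, 3.14, 3.14, 3.14].

## Interface

Orientations are given as a 3x3 rotation matrix whose columns are the frame's x, y, z axes.
In Python, from bench import telemetry, optics, bot, finder gives the robot as it stands.
- The arm moves only by the tool jog_arm, never from a script. Its argument "increments" is a list of rows, each an object of numbers: "hand": the finger opening in mm, from 0 to 87; "dx", "dy", "dz": the shift along the tool's x, y, z in units of 30 mm (1.0 is 30 mm); "ax", "ay", "az": the turn, a rotation vector about the tool's x, y, z in units of 6 degrees (1.0 is 6 degrees). In form: [{"hand": .., "dx": .., "dy": .., "dz": .., "ax": .., "ay": .., "az": ..}, ...]. A call has 1 to 10 rows; each row shifts and turns the commanded pose from where the row before left it, along the tool's axes as they then stand; what a row does not reach is not made up. A row lasts 1/10 s, in which the tool goes at most 50 mm and 8.59 degrees, less where a joint would pass 70% of its speed; a pose out of reach is approached as far as the arm can. A call is refused whole if a number of a shift passes 1 or a number of a turn 1, either way. A call with a gripper value outside its range is refused whole. The fingers move at their own pace and stop on an object; "newtons" is the grip in N (left out, the last holds). Time passes only in rows, so rows that do not move let the fingers close. It gives the time, the measured TCP pose, the force, the opening and the grip force at its end, in the units of the state.
- telemetry.get_state(): the state, without advancing time (a new reading comes with each control period).
- optics.read_camera(name): name is "side" or "top" or "wrist"; returns the picture (384x512x3 uint8, red, green, blue); there is no depth.
- optics.calibration(name): a dict with "K" (3x3 intrinsics, pixels), "rvec" (rotation vector, rad) and "tvec" (3), from world to camera coordinates, as OpenCV has them. Camera axes: x right, y down, z forward; pixel columns grow to the right and rows downward; lengths in m; the calibration is good to about 2 mm. A picture is of the moment at which its call begins: read the wrist's pose just before it. calibration takes no time and is no camera call; for the wrist camera it gives the pose at the moment of the call.
- bot.finish_job(): hands the job in; it is judged then, once.
Trained networks look in the newest picture that a camera, given by its name, has taken for a name from the list of things; names that differ only in an ending like _2 or _b are one class to them, and where a whole thing is asked for, a point or a joint stands for the part that bears it (a point fixed in the world has none). Each returns a list of dicts, best first, with "conf" (0 to 1); they miss things now and then, are a little off and sometimes report something else, mostly with a low value. They report only what shows in the picture. A call takes as long as a camera call.
- finder.spot_in(query, camera): "uv" ([column, row] in pixels, amid what is visible of it).
- finder.outline_of(query, camera): "mask" (384x512 bool, what is visible of it) and "uv" ([column, row] in pixels, amid what is visible of it).
The state is a dict: "time_s": time; "joint_positions": joint angles; "joint_velocities": joint speeds; "joint_efforts": joint torques, N m; "position": TCP position; "tool_rot": TCP orientation; "contact_force": force on the tool from outside, world axes, zero at the start; "wrist_torque": the same for the moment, N m; "width": finger opening in m; "gripper_force": force on a finger pad.
Only numpy, scipy, OpenCV 4.12 (cv2) and the standard library are available. Lean on these libraries where they do the work, as an engineer would, in place of code of your own. Each camera call takes 0.05 s, during which the arm holds its last target. There are 200 camera calls.

## Task

Take the green-windowed filter cell from the blue tray and lower it over the spigot of the white illuminator's port. It will ride on the spigot's pins: turn it by its knurled collar until its hidden keyways drop over the pins, then push it fully home against the spring, flush on the port face, and finish while still holding it down there with the gripper. Leave the other two cells, the culture flask and the bottle where they are.

Things in the scene. Friction and masses are not known exactly. Their poses are not given: they have to be found in the camera images.
- green_cell: The filter cell to fit: loose upright round cap, 58 mm tall, 0.10 to 0.19 kg, green round window on top. Origin: centre of its underside, z up. Open below: bore 31 mm wide, 36 mm deep, with three even keyways 10 mm wide, out to 22 mm from the axis, as deep as the bore, hidden by a silver skirt (49 mm). Nothing outside shows where they are, nor are they on its x or y axis: search by turning.
- cell_collar (a point): Middle of the green cell's knurled black collar, 47 mm above its underside on its axis: solid, 52 mm in diameter (53 over the ribs), at heights 36 to 58 mm. Grip and turn the cell here. The keyways repeat every third of a turn, so a third of a turn either way, in one or two grasps, finds them.
- port_seat (a point): Centre of the port face, z up. A silver spigot 28 mm in diameter stands here to 32 mm above the face, its top 6 mm tapered to 18 mm. A cell with its keyways off the pins rests with its underside 18 mm above the face (and stays there if let go); with them over the pins it can drop to the spring plate, 8 mm above the face; fully home, its underside lies on the face.
- port_pin (a point): Point on the spigot's axis, 15 mm above the port face, at the height of its three brass pins: each 6 mm thick (top 18 mm above the face), pointing outward a third of a turn apart, one along this point's x axis, sticking out 6 mm from the spigot. The keyways pass them when turned within about 0.1 rad.
- port: Fixed white illuminator box carrying the port, 170 x 140 mm, 70 mm tall; its top is the port face. Origin under the port's axis; the box reaches 70 mm to its -x, 100 mm to its +x and 70 mm to either side.
- spring_plate (a joint): Travel of the round steel spring plate (42 mm diameter) around the spigot: 0 = up, its top 8 mm above the port face; 0.008 = pressed flush with the face. Its spring pushes up with 4 N at 0 and 8 N when flush, so that a cell let go rises again.
- tray: Fixed blue tray board, 85 x 270 mm, 8 mm thick, origin at the centre of its underside; its three places lie along its y axis, 88 mm apart, the middle one at its centre. Cells stand on its top.
- orange_cell: Bystander: cell of the same size with an orange window, standing loose on the tray. Origin at the centre of its underside.
- violet_cell: Bystander: cell of the same size with a violet window, standing loose on the tray. Origin at the centre of its underside.
- flask: Bystander: clear culture flask lying flat, loose, 85 x 155 mm, 34 mm tall, blue screw cap towards its +y. Origin under the middle of its 105 mm long main part.
- bottle: Bystander: amber bottle with a blue cap, loose, 60 mm in diameter, 120 mm tall. Origin at the centre of its underside.

How it is judged:
On the way:
1. the green cell has been lowered upright over the top of the spigot (horizontal distance between green_cell and port_seat below 0.005 m and z of green_cell in the frame of port_seat below 0.03 m and angle between green_cell's own z axis and vertical below 0.15 rad).
At the end, for the whole second after the job is handed in: The green cell is upright (0.06 rad), centred (4 mm) and at rest with its underside within 2.5 mm of the port face, spring plate pressed over 5 mm, the gripper still holding it down (over 2 N); the other cells, flask and bottle are within 20 mm of where they stood (horizontal distance between green_cell and port_seat below 0.004 m and z of green_cell in the frame of port_seat below 0.0025 m and angle between green_cell's own z axis and vertical below 0.06 rad and value of joint spring_plate above 0.005 m and contact force between the fingers and green_cell above 2 N and linear speed of green_cell below 0.01 m/s and distance of each of orange_cell, violet_cell, flask, bottle from where it was at the start of the episode below 0.02 m); the arm keeps its last pose, push and grip.
It fails at once if a bystander is knocked over or pushed away (angle between any of orange_cell, violet_cell, bottle's own z axis and vertical above 0.5 rad or distance of any of orange_cell, violet_cell, flask, bottle from where it was at the start of the episode above 0.04 m).
It also fails if it takes over 58 s, if anything falls off the work surface, if the arm or the gripper's body presses on something with over 40 N, if the wrist force passes 120 N, or if a joint passes its speed limit or range.

## Working session

There is one attempt and no reset: what is moved stays moved. The work goes in short steps, Python scripts to look and compute and a tool call to move; the robot and the scene stay as the last step left them, time stands still between calls to the robot, and variables do not carry over. Pictures are saved under pics/ and viewed, at most 10 in all, crops included, and the job is handed in when it is done.

Besides the shell and the picture viewer there is one more tool, called after "Emit:" by a JSON object that holds its "name" and its "arguments", one argument or row to a line. jog_arm: Moves the arm, as the interface text tells. Its arguments: {"type":"object","properties":{"increments":{"type":"array","items":{"type":"object","properties":{"hand":{"type":"number"},"dx":{"type":"number"},"dy":{"type":"number"},"dz":{"type":"number"},"ax":{"type":"number"},"ay":{"type":"number"},"az":{"type":"number"}}}},"newtons":{"type":"number"}},"required":["increments"]}

```bash
mkdir -p pics; ls
cat > h.py <<'E'
import numpy as np, cv2
from bench import telemetry, optics, bot, finder
def ray(cam,uv,z):
    c=optics.calibration(cam); R=cv2.Rodrigues(np.array(c['rvec'],float))[0]; t=np.array(c['tvec'],float).ravel()
    d=R.T@np.linalg.inv(np.array(c['K']))@np.array([uv[0],uv[1],1.]); o=-R.T@t
    return o+d*(z-o[2])/d[2]
def proj(cam,P):
    c=optics.calibration(cam)
    return cv2.projectPoints(np.array(P,float).reshape(-1,1,3),np.array(c['rvec'],float),np.array(c['tvec'],float),np.array(c['K'],float),None)[0].reshape(-1,2)
E
python3 - <<'E'
from h import *
s=telemetry.get_state(); print(s['position'],np.round(s['tool_rot'],3),s['time_s'],s['width'])
ims=[]
for c in ['top','side']:
    im=optics.read_camera(c); ims.append(im)
    for q in ['green_cell','port','tray','orange_cell','violet_cell','port_seat','bottle','flask']:
        try: r=finder.spot_in(q,c)
        except Exception as e: r=str(e)
        print(c,q,[(np.round(x['uv'],1),round(x['conf'],2)) for x in r[:3]] if not isinstance(r,str) else r)
    cv2.imwrite(f'pics/{c}.png',im[:,:,::-1])
    k=optics.calibration(c); R=cv2.Rodrigues(np.array(k['rvec'],float))[0]; print(-R.T@np.array(k['tvec']).ravel(),k['K'][0][0])
print(telemetry.get_state()['time_s'])
E
```

```text
pics
[ 0.21980134 -0.63794426  0.40363381] [[ 0.945  0.326 -0.001]
 [ 0.326 -0.945  0.002]
 [-0.    -0.002 -1.   ]] 0.0 0.08666263986230706
top green_cell [(array([324.3, 205. ]), 0.59)]
top port [(array([221.2, 190.8]), 0.91)]
top tray [(array([346.1, 205.6]), 0.87)]
top orange_cell [(array([386.3, 190.4]), 0.52)]
top violet_cell [(array([355.5, 200.3]), 0.5)]
top port_seat [(array([217.5, 188.1]), 0.64)]
top bottle [(array([146.3, 268.9]), 0.67)]
top flask [(array([275.3, 126.5]), 0.69)]
[0.54514715 0.06982902 1.30395351] 424.3293329033089
side green_cell [(array([299.9, 169.8]), 0.89)]
side port []
side tray [(array([290.9, 171.3]), 0.75)]
side orange_cell [(array([300.5, 132.7]), 0.57), (array([291.9, 171.4]), 0.18)]
side violet_cell [(array([299.4, 150.4]), 0.7)]
side port_seat [(array([249. , 243.5]), 0.6)]
side bottle [(array([323.2, 345.4]), 0.96)]
side flask [(array([202.3, 191.1]), 0.57)]
[0.40180038 0.76475036 0.82824737] 370.4062015528181
0.9
```

```bash
python3 -c "
import cv2,numpy as np
a=cv2.imread('pics/top.png');b=cv2.imread('pics/side.png')
cv2.imwrite('pics/both.png',cv2.resize(np.vstack([a,b]),None,fx=.78,fy=.78))"
```

```text
(no output)
```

View pics/top.png

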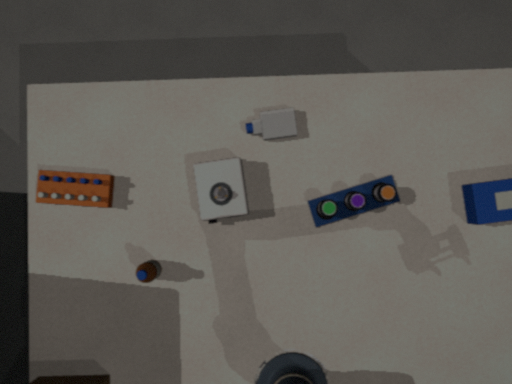

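View pics/side.png

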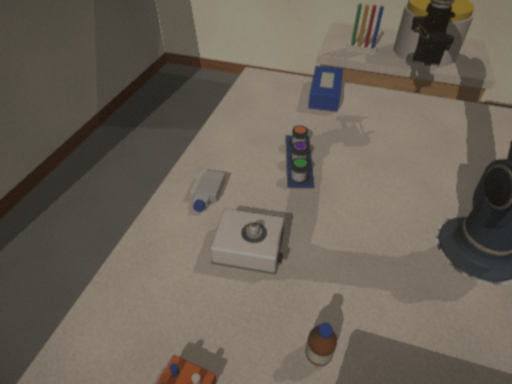

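The top view shows the green window near (329,208), violet (357,201), orange (387,192), and the port spigot near (221,193). The side view agrees: green is at (300,164) and the spigot at (254,231).

Run:
```python
from h import *
for c,f in [('top','pics/top.png'),('side','pics/side.png')]:
    im=cv2.imread(f).astype(int); b,g,r=im[...,0],im[...,1],im[...,2]
    m=((g>r+40)&(g>b+40)).astype(np.uint8); m[:130]=0
    n,l,st,ce=cv2.connectedComponentsWithStats(m); i=1+np.argmax(st[1:,4]); print(c,ce[i],st[i],'green',ray(c,ce[i],.066))
print('port top',ray('top',(221,193),.09),ray('side',(254,231),.09))
print('tray ends',ray('top',(346.1,205.6),.03), 'or',ray('top',(387,192),.066),'vi',ray('top',(357,201),.066))
for p in [(195,161),(241,158),(248,213),(202,220)]: print(ray('top',p,.07)[:2])
s=telemetry.get_state(); c=optics.calibration('wrist'); R=cv2.Rodrigues(np.array(c['rvec'],float))[0]; o=-R.T@np.array(c['tvec']).ravel()
T=np.array(s['tool_rot']); print('cam in tool',T.T@(o-s['position']),'axis',T.T@R.T[:,2],'x',T.T@R.T[:,0],c['K'][0][0])
```

```text
top [328.80851064 207.70212766] [324 203  11  11  94] green [ 0.53670091 -0.12112076  0.066     ]
side [299.625      162.08928571] [295 159  10   7  56] green [ 0.54057968 -0.12003002  0.066     ]
port top [0.58808515 0.18919321 0.09      ] [0.58607413 0.20443291 0.09      ]
tray ends [ 0.54120429 -0.17848459  0.03      ] or [ 0.57726874 -0.29142915  0.066     ] vi [ 0.55373179 -0.20355167  0.066     ]
[0.68468631 0.26478497]
[0.68926565 0.12999014]
[0.52830457 0.11418132]
[0.51192671 0.24854357]
cam in tool [ 0.07241409 -0.00076766  0.02113529] axis [-2.62267443e-01  1.07253903e-04  9.64995221e-01] x [1.27579962e-03 9.99999158e-01 2.35593802e-04] 328.97610677170366
```

Emit:
{"name": "jog_arm", "arguments": {
  "increments": [
    {"hand": 87,"dx": 1.0,"dy": 0.045,"az": -0.64},
    {"dx": 1.0,"dy": 0.045,"az": -0.64},
    {"dx": 1.0,"dy": 0.045,"az": -0.64},
    {"dx": 1.0,"dy": 0.045,"az": -0.64},
    {"dx": 1.0,"dy": 0.045,"az": -0.64},
    {"dx": 1.0,"dy": 0.045,"az": -0.64},
    {"dx": 1.0,"dy": 0.045,"az": -0.64},
    {"dx": 1.0,"dy": 0.045,"az": -0.64}
  ]
}}

```text
invalid input at $.increments[0]: expected keys hand, dx, dy, dz, ax, ay, az
```

Emit:
{"name": "jog_arm", "arguments": {
  "increments": [
    {"hand": 87,"dx": 1.0,"dy": 0.045,"dz": 0,"ax": 0,"ay": 0,"az": -0.64},
    {"hand": 87,"dx": 1.0,"dy": 0.045,"dz": 0,"ax": 0,"ay": 0,"az": -0.64},
    {"hand": 87,"dx": 1.0,"dy": 0.045,"dz": 0,"ax": 0,"ay": 0,"az": -0.64},
    {"hand": 87,"dx": 1.0,"dy": 0.045,"dz": 0,"ax": 0,"ay": 0,"az": -0.64},
    {"hand": 87,"dx": 1.0,"dy": 0.045,"dz": 0,"ax": 0,"ay": 0,"az": -0.64},
    {"hand": 87,"dx": 1.0,"dy": 0.045,"dz": 0,"ax": 0,"ay": 0,"az": -0.64},
    {"hand": 87,"dx": 1.0,"dy": 0.045,"dz": 0,"ax": 0,"ay": 0,"az": -0.64},
    {"hand": 87,"dx": 1.0,"dy": 0.045,"dz": 0,"ax": 0,"ay": 0,"az": -0.64}
  ]
}}

```text
time_s: 1.7
position: [0.4277, -0.5181, 0.4048]
tool_rot: [[0.642, 0.767, 0.0], [0.767, -0.642, -0.0], [0.0, 0.0, -1.0]]
contact_force: [0.2, -0.0, -0.4]
width: 0.0868
gripper_force: 0.0
```

Emit:
{"name": "jog_arm", "arguments": {
  "increments": [
    {"hand": 87,"dx": 1.0,"dy": 0.045,"dz": 0,"ax": 0,"ay": 0,"az": -0.64},
    {"hand": 87,"dx": 1.0,"dy": 0.045,"dz": 0,"ax": 0,"ay": 0,"az": -0.64},
    {"hand": 87,"dx": 1.0,"dy": 0.045,"dz": 0,"ax": 0,"ay": 0,"az": -0.64},
    {"hand": 87,"dx": 1.0,"dy": 0.045,"dz": 0,"ax": 0,"ay": 0,"az": -0.64},
    {"hand": 87,"dx": 1.0,"dy": 0.045,"dz": 0,"ax": 0,"ay": 0,"az": -0.64},
    {"hand": 87,"dx": 1.0,"dy": 0.045,"dz": 0,"ax": 0,"ay": 0,"az": -0.64},
    {"hand": 87,"dx": 1.0,"dy": 0.045,"dz": 0,"ax": 0,"ay": 0,"az": -0.64},
    {"hand": 87,"dx": 1.0,"dy": 0.045,"dz": 0,"ax": 0,"ay": 0,"az": -0.64},
    {"hand": 87,"dx": 1.0,"dy": 0.045,"dz": 0,"ax": 0,"ay": 0,"az": -0.64},
    {"hand": 87,"dx": 1.0,"dy": 0.045,"dz": 0,"ax": 0,"ay": 0,"az": -0.64}
  ]
}}

```text
time_s: 2.7
position: [0.5533, -0.2515, 0.4048]
tool_rot: [[0.027, 1.0, 0.0], [1.0, -0.027, -0.0], [-0.0, 0.0, -1.0]]
contact_force: [0.2, -0.5, -0.2]
width: 0.0873
gripper_force: 0.0
```

Emit:
{"name": "jog_arm", "arguments": {
  "increments": [
    {"hand": 87,"dx": 1.0,"dy": 0.045,"dz": 0.3,"ax": 0,"ay": 0,"az": -0.64},
    {"hand": 87,"dx": 1.0,"dy": 0.045,"dz": 0.3,"ax": 0,"ay": 0,"az": -0.64},
    {"hand": 87,"dx": 0.8,"dy": 0.045,"dz": 0.3,"ax": 0,"ay": 0,"az": -0.64},
    {"hand": 87,"dx": 0.6,"dy": 0.045,"dz": 0.1,"ax": 0,"ay": 0,"az": -0.64},
    {"hand": 87,"dx": 0,"dy": 0,"dz": 0,"ax": 0,"ay": 0,"az": 0},
    {"hand": 87,"dx": 0,"dy": 0,"dz": 0,"ax": 0,"ay": 0,"az": 0}
  ]
}}

```text
time_s: 3.3
position: [0.5529, -0.1529, 0.375]
tool_rot: [[-0.232, 0.973, 0.0], [0.973, 0.232, -0.001], [-0.001, 0.0, -1.0]]
contact_force: [0.8, -0.6, 0.9]
width: 0.0872
gripper_force: 0.0
```

Run:
```python
from h import *
s=telemetry.get_state(); print(s['position'],np.round(s['tool_rot'],3),s['time_s'],np.round(s['joint_positions'],2))
im=optics.read_camera('wrist'); cv2.imwrite('pics/w1.png',im[:,:,::-1])
for q in ['green_cell','violet_cell','orange_cell']:
    r=finder.outline_of(q,'wrist'); 
    for x in r[:2]: print(q,round(x['conf'],2),np.round(x['uv']),x['mask'].sum())
I=im.astype(int); r,g,b=I[...,0],I[...,1],I[...,2]
m=((g>r+30)&(g>b+30)).astype(np.uint8); n,l,st,ce=cv2.connectedComponentsWithStats(m); i=1+np.argmax(st[1:,4]); print(ce[i],st[i],ray('wrist',ce[i],.066))
m=((b>g+40)&(r>g+20)).astype(np.uint8); n,l,st,ce=cv2.connectedComponentsWithStats(m); i=1+np.argmax(st[1:,4]); print(ce[i],st[i],ray('wrist',ce[i],.066))
```

```text
[ 0.55292428 -0.15285593  0.37503326] [[-0.232  0.973  0.   ]
 [ 0.973  0.232 -0.001]
 [-0.001  0.    -1.   ]] 3.3 [ 0.61  0.38 -0.53  1.79  0.22  1.03  0.23]
green_cell 0.95 [245. 150.] 2774
violet_cell 0.94 [246. 234.] 2646
[246.8147877  152.20058565] [ 226  132   42   42 1366] [ 0.53964385 -0.11980812  0.066     ]
[246.24336688 243.17200366] [ 227  225   39   37 1093] [ 0.55847318 -0.20319439  0.066     ]
```

View pics/w1.png

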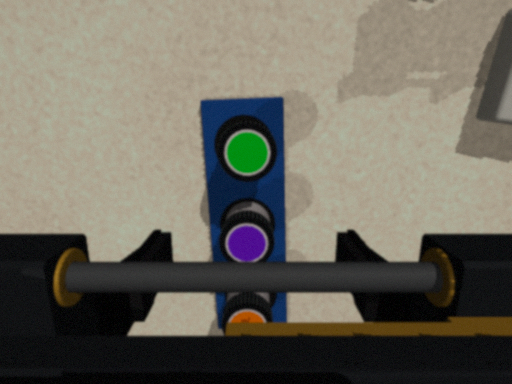

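The wrist view shows green at (247,152), violet at (246,243) and orange partly hidden. That puts green at about (0.5396, -0.1198), which agrees with the top and side views.

Emit:
{"name": "jog_arm", "arguments": {
  "increments": [
    {"hand": 87,"dx": 0.6,"dy": -0.09,"dz": 0.5,"ax": 0,"ay": 0,"az": 0},
    {"hand": 87,"dx": 0.57,"dy": -0.09,"dz": 0.5,"ax": 0,"ay": 0,"az": 0},
    {"hand": 87,"dx": 0,"dy": 0,"dz": 0,"ax": 0,"ay": 0,"az": 0},
    {"hand": 87,"dx": 0,"dy": 0,"dz": 0,"ax": 0,"ay": 0,"az": 0}
  ]
}}

```text
time_s: 3.9
position: [0.5398, -0.1201, 0.3451]
tool_rot: [[-0.233, 0.973, 0.001], [0.973, 0.233, -0.001], [-0.001, 0.0, -1.0]]
contact_force: [-0.5, -0.1, 0.1]
width: 0.0871
gripper_force: 0.0
```

```bash
cat >> h.py <<'E'
def green(show=None):
    s=telemetry.get_state(); im=optics.read_camera('wrist'); I=im.astype(int); r,g,b=I[...,0],I[...,1],I[...,2]
    if show: cv2.imwrite(show,im[:,:,::-1])
    m=((g>r+30)&(g>b+30)).astype(np.uint8); n,l,st,ce=cv2.connectedComponentsWithStats(m); i=1+np.argmax(st[1:,4])
    return s,ce[i],st[i]
E
python3 - <<'E'
from h import *
s,c,st=green(); p=ray('wrist',c,.066); T=np.array(s['tool_rot'])
print(s['position'],c,st,p,'tool off',T.T@(p-s['position']))
E
```

```text
[ 0.53977082 -0.12011471  0.34514028] [252.58982827 199.99801849] [ 231  179   44   43 1514] [ 0.54014949 -0.11964597  0.066     ] tool off [0.00060923 0.00036768 0.27914003]
```

Emit:
{"name": "jog_arm", "arguments": {
  "increments": [
    {"hand": 87,"dx": 0.02,"dy": 0.01,"dz": 0.8,"ax": 0,"ay": 0,"az": 0},
    {"hand": 87,"dx": 0,"dy": 0,"dz": 0.8,"ax": 0,"ay": 0,"az": 0},
    {"hand": 87,"dx": 0,"dy": 0,"dz": 0.8,"ax": 0,"ay": 0,"az": 0},
    {"hand": 87,"dx": 0,"dy": 0,"dz": 0.8,"ax": 0,"ay": 0,"az": 0},
    {"hand": 87,"dx": 0,"dy": 0,"dz": 0.6,"ax": 0,"ay": 0,"az": 0},
    {"hand": 87,"dx": 0,"dy": 0,"dz": 0.4,"ax": 0,"ay": 0,"az": 0},
    {"hand": 87,"dx": 0,"dy": 0,"dz": 0,"ax": 0,"ay": 0,"az": 0}
  ]
}}

```text
time_s: 4.65
position: [0.5396, -0.1195, 0.2178]
tool_rot: [[-0.232, 0.973, -0.002], [0.973, 0.232, -0.0], [0.0, -0.002, -1.0]]
contact_force: [-0.2, 0.0, 0.9]
width: 0.0873
gripper_force: 0.0
```

Emit:
{"name": "jog_arm", "arguments": {
  "increments": [
    {"hand": 62,"dx": 0,"dy": 0,"dz": 0,"ax": 0,"ay": 0,"az": 0},
    {"hand": 62,"dx": 0,"dy": 0,"dz": 0,"ax": 0,"ay": 0,"az": 0},
    {"hand": 52,"dx": 0,"dy": 0,"dz": 0,"ax": 0,"ay": 0,"az": 0},
    {"hand": 48,"dx": 0,"dy": 0,"dz": 0,"ax": 0,"ay": 0,"az": 0},
    {"hand": 44,"dx": 0,"dy": 0,"dz": 0,"ax": 0,"ay": 0,"az": 0},
    {"hand": 40,"dx": 0,"dy": 0,"dz": 0,"ax": 0,"ay": 0,"az": 0},
    {"hand": 40,"dx": 0,"dy": 0,"dz": 0,"ax": 0,"ay": 0,"az": 0}
  ],
  "newtons": 30
}}

```text
time_s: 5.35
position: [0.5396, -0.1186, 0.2191]
tool_rot: [[-0.233, 0.972, 0.0], [0.972, 0.233, -0.0], [-0.0, 0.0, -1.0]]
contact_force: [-1.0, 0.3, 2.7]
width: 0.0514
gripper_force: 30.0
```

Emit:
{"name": "jog_arm", "arguments": {
  "increments": [
    {"hand": 40,"dx": 0,"dy": 0,"dz": -0.3,"ax": 0,"ay": 0,"az": 0},
    {"hand": 40,"dx": 0,"dy": 0,"dz": -0.7,"ax": 0,"ay": 0,"az": 0},
    {"hand": 40,"dx": 0,"dy": 0,"dz": -0.9,"ax": 0,"ay": 0,"az": 0},
    {"hand": 40,"dx": 0,"dy": 0,"dz": -0.9,"ax": 0,"ay": 0,"az": 0},
    {"hand": 40,"dx": 0,"dy": 0,"dz": -0.9,"ax": 0,"ay": 0,"az": 0},
    {"hand": 40,"dx": 0,"dy": 0,"dz": -0.5,"ax": 0,"ay": 0,"az": 0}
  ]
}}

```text
time_s: 5.95
position: [0.5399, -0.1183, 0.3473]
tool_rot: [[-0.233, 0.972, 0.003], [0.972, 0.233, -0.001], [-0.001, 0.003, -1.0]]
contact_force: [0.5, -0.2, -2.0]
width: 0.0508
gripper_force: 30.0
```

Emit:
{"name": "jog_arm", "arguments": {
  "increments": [
    {"hand": 40,"dx": 0.5,"dy": 0.2,"dz": 0,"ax": 0,"ay": 0,"az": 0},
    {"hand": 40,"dx": 0.8,"dy": 0.3,"dz": 0,"ax": 0,"ay": 0,"az": 0},
    {"hand": 40,"dx": 0.8,"dy": 0.3,"dz": 0,"ax": 0,"ay": 0,"az": 0},
    {"hand": 40,"dx": 0.8,"dy": 0.3,"dz": 0,"ax": 0,"ay": 0,"az": 0},
    {"hand": 40,"dx": 0.8,"dy": 0.3,"dz": 0,"ax": 0,"ay": 0,"az": 0},
    {"hand": 40,"dx": 0.8,"dy": 0.3,"dz": 0,"ax": 0,"ay": 0,"az": 0},
    {"hand": 40,"dx": 0.8,"dy": 0.3,"dz": 0,"ax": 0,"ay": 0,"az": 0},
    {"hand": 40,"dx": 0.8,"dy": 0.3,"dz": 0,"ax": 0,"ay": 0,"az": 0},
    {"hand": 40,"dx": 0.6,"dy": 0.3,"dz": 0,"ax": 0,"ay": 0,"az": 0},
    {"hand": 40,"dx": 0.2,"dy": 0.1,"dz": 0,"ax": 0,"ay": 0,"az": 0}
  ]
}}

```text
time_s: 6.95
position: [0.5698, 0.1042, 0.3446]
tool_rot: [[-0.237, 0.972, -0.0], [0.972, 0.237, 0.001], [0.001, -0.0, -1.0]]
contact_force: [0.8, 0.0, -1.1]
width: 0.0514
gripper_force: 30.0
```

Emit:
{"name": "jog_arm", "arguments": {
  "increments": [
    {"hand": 40,"dx": 0,"dy": 0,"dz": 0,"ax": 0,"ay": 0,"az": 0},
    {"hand": 40,"dx": 0,"dy": 0,"dz": 0,"ax": 0,"ay": 0,"az": 0}
  ]
}}

```text
time_s: 7.15
position: [0.57, 0.1004, 0.3444]
tool_rot: [[-0.232, 0.973, -0.001], [0.973, 0.232, -0.001], [-0.001, -0.001, -1.0]]
contact_force: [-0.2, -0.9, -0.0]
width: 0.0514
gripper_force: 30.0
```

Run:
```python
from h import *
s,c,st=green('pics/w2.png'); T=np.array(s['tool_rot']); p=s['position']; print(p,s['joint_positions'])
q=ray('wrist',c,p[2]-.164+.011); print(c,st,'cell off in tool',T.T@(q-p))
for n in ['port','port_seat','spring_plate']:
    for x in finder.spot_in(n,'wrist')[:2]: print(n,x['conf'],x['uv'],ray('wrist',x['uv'],.078))
```

```text
[0.56998655 0.10035963 0.34435138] [ 0.19762835  0.4369157  -0.58352212  1.80723774  0.28499909  0.98320417
 -0.2686177 ]
[253.5175841  301.33792049] [ 217  292   74   24 1308] cell off in tool [-0.01198592  0.00074654  0.15301151]
port 0.56 [330.6, 85.8] [0.60301429 0.19864191 0.078     ]
port_seat 0.57 [334.1, 89.2] [0.60617719 0.19723058 0.078     ]
spring_plate 0.73 [313.4, 87.2] [0.59157224 0.19539345 0.078     ]
```

View pics/w2.png

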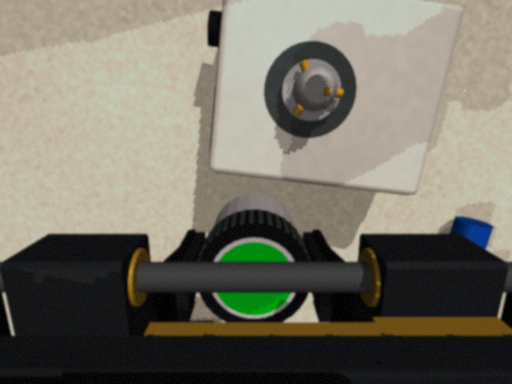

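The wrist view shows the port with three brass pins near (305,66), (340,92) and (298,110), and the spigot top near (319,85). The held cell's green window is centred near (254,277). Next I'll fit the spigot axis and pin yaw.

Run:
```python
from h import *
from scipy.optimize import least_squares
im=cv2.imread('pics/w2.png').astype(int); b,g,r=im[...,0],im[...,1],im[...,2]
m=((r-b>50)).astype(np.uint8); m[:, :260]=0; m[:,370:]=0; m[:40]=0; m[130:]=0
n,l,st,ce=cv2.connectedComponentsWithStats(m); print([(ce[i].round(1),st[i]) for i in range(1,n) if st[i,4]>4])
Y,X=np.nonzero(m); P=np.c_[X,Y]
# tips: furthest extents
def model(q,rad=17.,z=.085):
    a=q[2]+np.arange(3)*2*np.pi/3
    return np.c_[q[0]+rad/1e3*np.cos(a),q[1]+rad/1e3*np.sin(a),np.full(3,z)]
C=np.array([ce[i] for i in range(1,n) if st[i,4]>10])
def res(q):
    pr=proj('wrist',model(q)); d=np.linalg.norm(C[:,None]-pr[None],axis=2); return (C-pr[d.argmin(1)]).ravel()
best=min((least_squares(res,[.59,.193,y]) for y in np.linspace(0,2.1,12)),key=lambda s:s.cost); print(best.x,best.cost,np.degrees(best.x[2])%120)
q=best.x
for z,rad in [(.102,9),(.096,14),(.0701,21),(.078,21)]:
    a=np.linspace(0,2*np.pi,60); 
    pts=proj('wrist',np.c_[q[0]+rad/1e3*np.cos(a),q[1]+rad/1e3*np.sin(a),np.full(60,z)])
    cv2.polylines(im:=im.astype(np.uint8).copy(),[np.int32(pts*8)],True,(0,0,255),1,cv2.LINE_AA,3)
for p in proj('wrist',model(q,20)): cv2.circle(im,tuple(np.int32(p)),1,(255,0,0),-1)
cv2.imwrite('pics/w2z.png',cv2.resize(im[20:150,230:400],None,fx=4,fy=4,interpolation=cv2.INTER_NEAREST))
```

```text
[(array([305.,  65.]), array([301,  60,   9,  11,  79], dtype=int32)), (array([327.9,  90.9]), array([325,  88,   7,   7,  41], dtype=int32)), (array([339.4,  92.1]), array([336,  88,   8,   9,  60], dtype=int32)), (array([298.2, 109.2]), array([294, 104,  10,  11,  69], dtype=int32))]
[0.58954468 0.19345063 0.11159292] 43.38301003517406 6.393803155183592
```

View pics/w2z.png

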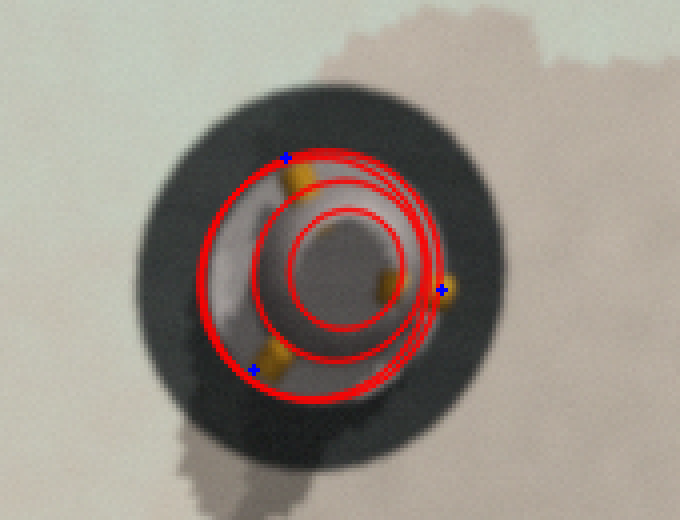

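The overlay is pulled off by the extra brass patch at (328,91), which is on the spigot top and isn't a pin. I'll refit with the three pins only.

Run:
```python
from h import *
from scipy.optimize import least_squares
C=np.array([[305,65],[339.4,92.1],[298.2,109.2]])
def model(q,rad,z=.085):
    a=q[2]+np.array([1,0,2])*2*np.pi/3
    return np.c_[q[0]+rad*np.cos(a),q[1]+rad*np.sin(a),np.full(3,z)]
for rad in (.0165,.017,.0175,.018):
    f=lambda q:(C-proj('wrist',model(q,rad))).ravel()
    s=min((least_squares(f,[.59,.193,y]) for y in np.linspace(-3,3,9)),key=lambda s:s.cost); print(rad,s.x,s.cost,np.degrees(s.x[2])%120)
# dark ring & plate ellipse centres, spigot top centre as checks
im=cv2.imread('pics/w2.png'); g=im.max(2); m=np.zeros_like(g); m[30:150,255:365]=(g[30:150,255:365]<95)
n,l,st,ce=cv2.connectedComponentsWithStats(m); i=1+np.argmax(st[1:,4]); c,_=cv2.findContours((l==i).astype(np.uint8),cv2.RETR_EXTERNAL,cv2.CHAIN_APPROX_NONE)
h=cv2.convexHull(max(c,key=cv2.contourArea)); e=cv2.fitEllipse(h); print('ring',e,ray('wrist',e[0],.07),ray('wrist',e[0],.073))
print('plate', ray('wrist',(230+323/4,20+277/4),.078),'top',ray('wrist',(230+348/4,20+272/4),.102))
s=telemetry.get_state();T=np.array(s['tool_rot']); q=ray('wrist',(254,277),s['position'][2]-.153); print('cell rel tool',T.T@(q-s['position']))
```

```text
0.0165 [0.59135571 0.19370347 0.11744475] 2.1085470536838216 6.729088596944919
0.017 [0.59136188 0.19368062 0.1175303 ] 0.6947477236098949 6.73399027077102
0.0175 [0.59136837 0.19365668 0.117619  ] 0.9465613992747903 6.739072271503394
0.018 [0.59137517 0.19363165 0.11771084] 2.8636200334444224 6.74433407914478
ring ((309.79949951171875, 89.39186096191406), (89.66893768310547, 97.34585571289062), 20.90781021118164) [0.59065812 0.19410934 0.07      ] [0.59022404 0.19383628 0.073     ]
plate [0.59012967 0.19363    0.078     ] top [0.59027039 0.19308119 0.102     ]
cell rel tool [0.00059589 0.00096889 0.15299929]
```

Fitted port axis is (0.591, 0.1936), with a pin at about 6.7°. Moving above it.

Emit:
{"name": "jog_arm", "arguments": {
  "increments": [
    {"hand": 40,"dx": 0.4,"dy": 0.2,"dz": 0,"ax": 0,"ay": 0,"az": 0},
    {"hand": 40,"dx": 0.8,"dy": 0.4,"dz": 0,"ax": 0,"ay": 0,"az": 0},
    {"hand": 40,"dx": 0.8,"dy": 0.4,"dz": 0,"ax": 0,"ay": 0,"az": 0},
    {"hand": 40,"dx": 0.6,"dy": 0.27,"dz": 0,"ax": 0,"ay": 0,"az": 0},
    {"hand": 40,"dx": 0.24,"dy": 0.1,"dz": 0,"ax": 0,"ay": 0,"az": 0},
    {"hand": 40,"dx": 0,"dy": 0,"dz": 0,"ax": 0,"ay": 0,"az": 0},
    {"hand": 40,"dx": 0,"dy": 0,"dz": 0,"ax": 0,"ay": 0,"az": 0},
    {"hand": 40,"dx": 0,"dy": 0,"dz": 0,"ax": 0,"ay": 0,"az": 0}
  ]
}}

```text
time_s: 8.15
position: [0.5903, 0.1926, 0.3446]
tool_rot: [[-0.231, 0.973, -0.0], [0.973, 0.231, -0.001], [-0.001, -0.001, -1.0]]
contact_force: [-0.6, -0.5, -1.6]
width: 0.0517
gripper_force: 30.0
```

Run:
```python
from h import *
s=telemetry.get_state(); T=np.array(s['tool_rot']); p=s['position']; print(p,np.round(s['joint_positions'],2))
d=np.array([.5902,.1928,0])-p; print('units left',(T.T@d)[:2]/.03)
im=optics.read_camera('wrist'); cv2.imwrite('pics/w3.png',im[:,:,::-1])
im=optics.read_camera('top'); g=im.astype(int); m=((g[...,1]>g[...,0]+30)&(g[...,1]>g[...,2]+30)).astype(np.uint8); n,l,st,ce=cv2.connectedComponentsWithStats(m);i=1+np.argmax(st[1:,4]);print(ce[i],st[i])
```

```text
[0.59031532 0.1926347  0.34457377] [ 0.04  0.5  -0.58  1.71  0.32  1.03 -0.42]
units left [0.01980526 0.00328186]Traceback (most recent call last):
  File "<stdin>", line 5, in <module>
    return _wrapfunc(a, 'argmax', axis=axis, out=out, **kwds)
    return bound(*args, **kwds)
ValueError: attempt to get argmax of an empty sequence
```

Emit:
{"name": "jog_arm", "arguments": {
  "increments": [
    {"hand": 40,"dx": 0.01,"dy": 0,"dz": 0.5,"ax": 0,"ay": 0,"az": 0},
    {"hand": 40,"dx": 0,"dy": 0,"dz": 0.4,"ax": 0,"ay": 0,"az": 0},
    {"hand": 40,"dx": 0,"dy": 0,"dz": 0.1,"ax": 0,"ay": 0,"az": 0},
    {"hand": 40,"dx": 0,"dy": 0,"dz": 0.1,"ax": 0,"ay": 0,"az": 0},
    {"hand": 40,"dx": 0,"dy": 0,"dz": 0.1,"ax": 0,"ay": 0,"az": 0},
    {"hand": 40,"dx": 0,"dy": 0,"dz": 0.1,"ax": 0,"ay": 0,"az": 0},
    {"hand": 40,"dx": 0,"dy": 0,"dz": 0,"ax": 0,"ay": 0,"az": 0},
    {"hand": 40,"dx": 0,"dy": 0,"dz": 0,"ax": 0,"ay": 0,"az": 0}
  ]
}}

```text
time_s: 9.05
position: [0.5901, 0.1945, 0.3059]
tool_rot: [[-0.233, 0.972, 0.0], [0.972, 0.233, 0.0], [-0.0, 0.0, -1.0]]
contact_force: [0.3, 0.3, -0.7]
width: 0.0514
gripper_force: 30.0
```

Emit:
{"name": "jog_arm", "arguments": {
  "increments": [
    {"hand": 40,"dx": 0,"dy": 0,"dz": 0.1,"ax": 0,"ay": 0,"az": 0},
    {"hand": 40,"dx": 0,"dy": 0,"dz": 0.1,"ax": 0,"ay": 0,"az": 0},
    {"hand": 40,"dx": 0,"dy": 0,"dz": 0,"ax": 0,"ay": 0,"az": 0},
    {"hand": 40,"dx": 0,"dy": 0,"dz": 0,"ax": 0,"ay": 0,"az": 0}
  ]
}}

```text
time_s: 9.45
position: [0.59, 0.1944, 0.2996]
tool_rot: [[-0.233, 0.972, -0.0], [0.972, 0.233, -0.0], [-0.0, -0.0, -1.0]]
contact_force: [-0.4, -0.1, -1.1]
width: 0.0512
gripper_force: 30.0
```

```bash
cat > st.py <<'E'
from h import *
s=telemetry.get_state(); print(s['time_s'],np.round(s['position'],4),'F',np.round(s['contact_force'],1),'M',np.round(s['wrist_torque'],2),'j7',round(s['joint_positions'][6],2),s['width'])
E
python3 st.py
```

```text
9.45 [0.59   0.1944 0.2996] F [-0.4 -0.1 -1.1] M [ 0.01 -0.15 -0.02] j7 -0.45 0.05123799813084092
```

Emit:
{"name": "jog_arm", "arguments": {
  "increments": [
    {"hand": 40,"dx": 0,"dy": 0,"dz": 0.05,"ax": 0,"ay": 0,"az": 0},
    {"hand": 40,"dx": 0,"dy": 0,"dz": 0.05,"ax": 0,"ay": 0,"az": 0},
    {"hand": 40,"dx": 0,"dy": 0,"dz": 0,"ax": 0,"ay": 0,"az": 0},
    {"hand": 40,"dx": 0,"dy": 0,"dz": 0,"ax": 0,"ay": 0,"az": 0}
  ]
}}

```text
time_s: 9.85
position: [0.5902, 0.1947, 0.2986]
tool_rot: [[-0.233, 0.972, 0.001], [0.972, 0.233, -0.0], [-0.001, 0.001, -1.0]]
contact_force: [-2.2, -2.0, 8.5]
width: 0.0508
gripper_force: 30.0
```

```bash
python3 st.py
```

```text
9.85 [0.5902 0.1947 0.2986] F [-2.2 -2.   8.5] M [-0.34  0.58  0.03] j7 -0.45 0.050831758167293795
```

Contact at 8.5 N with the underside about 18 mm above the face, so the cell is riding on the pins. Turning now to search.

Emit:
{"name": "jog_arm", "arguments": {
  "increments": [
    {"hand": 40,"dx": 0,"dy": 0,"dz": 0.02,"ax": 0,"ay": 0,"az": -0.6},
    {"hand": 40,"dx": 0,"dy": 0,"dz": 0,"ax": 0,"ay": 0,"az": -0.6},
    {"hand": 40,"dx": 0,"dy": 0,"dz": 0,"ax": 0,"ay": 0,"az": -0.6},
    {"hand": 40,"dx": 0,"dy": 0,"dz": 0,"ax": 0,"ay": 0,"az": -0.6},
    {"hand": 40,"dx": 0,"dy": 0,"dz": 0,"ax": 0,"ay": 0,"az": -0.6},
    {"hand": 40,"dx": 0,"dy": 0,"dz": 0,"ax": 0,"ay": 0,"az": -0.6}
  ]
}}

```text
time_s: 10.45
position: [0.5899, 0.195, 0.2987]
tool_rot: [[-0.576, 0.817, 0.001], [0.817, 0.576, -0.001], [-0.001, 0.0, -1.0]]
contact_force: [-5.5, -2.6, 12.4]
width: 0.0514
gripper_force: 30.0
```

```bash
python3 st.py
```

```text
10.45 [0.5899 0.195  0.2987] F [-5.5 -2.6 12.4] M [-0.59  1.09 -0.2 ] j7 -0.12 0.05139264859628881
```

Emit:
{"name": "jog_arm", "arguments": {
  "increments": [
    {"hand": 40,"dx": 0,"dy": -0.03,"dz": 0,"ax": 0,"ay": 0,"az": -0.6},
    {"hand": 40,"dx": 0,"dy": 0,"dz": 0,"ax": 0,"ay": 0,"az": -0.6},
    {"hand": 40,"dx": 0,"dy": 0,"dz": 0,"ax": 0,"ay": 0,"az": -0.6},
    {"hand": 40,"dx": 0,"dy": 0,"dz": 0,"ax": 0,"ay": 0,"az": -0.6},
    {"hand": 40,"dx": 0,"dy": 0,"dz": 0,"ax": 0,"ay": 0,"az": -0.6},
    {"hand": 40,"dx": 0,"dy": 0,"dz": 0,"ax": 0,"ay": 0,"az": -0.6}
  ]
}}

```text
time_s: 11.05
position: [0.5892, 0.1945, 0.2986]
tool_rot: [[-0.837, 0.547, 0.001], [0.547, 0.837, -0.001], [-0.001, -0.0, -1.0]]
contact_force: [-4.5, -0.8, 12.1]
width: 0.0513
gripper_force: 30.0
```

```bash
python3 st.py
```

```text
11.05 [0.5892 0.1945 0.2986] F [-4.5 -0.8 12.1] M [-0.48  0.96 -0.19] j7 0.2 0.05125992182426526
```

Emit:
{"name": "jog_arm", "arguments": {
  "increments": [
    {"hand": 40,"dx": 0.015,"dy": -0.01,"dz": 0,"ax": 0,"ay": 0,"az": -0.6},
    {"hand": 40,"dx": 0,"dy": 0,"dz": 0,"ax": 0,"ay": 0,"az": -0.6},
    {"hand": 40,"dx": 0,"dy": 0,"dz": 0,"ax": 0,"ay": 0,"az": -0.6},
    {"hand": 40,"dx": 0,"dy": 0,"dz": 0,"ax": 0,"ay": 0,"az": -0.6},
    {"hand": 40,"dx": 0,"dy": 0,"dz": 0,"ax": 0,"ay": 0,"az": -0.6},
    {"hand": 40,"dx": 0,"dy": 0,"dz": 0,"ax": 0,"ay": 0,"az": -0.6}
  ]
}}

```text
time_s: 11.65
position: [0.5892, 0.1942, 0.2986]
tool_rot: [[-0.98, 0.201, 0.002], [0.201, 0.98, -0.0], [-0.002, 0.0, -1.0]]
contact_force: [-3.2, -2.2, 9.6]
width: 0.0515
gripper_force: 30.0
```

```bash
python3 st.py
```

```text
11.65 [0.5892 0.1942 0.2986] F [-3.2 -2.2  9.6] M [-0.5   0.53 -0.09] j7 0.53 0.051510304231663334
```

Emit:
{"name": "jog_arm", "arguments": {
  "increments": [
    {"hand": 40,"dx": 0,"dy": -0.01,"dz": 0.02,"ax": 0,"ay": 0,"az": -0.6},
    {"hand": 40,"dx": 0,"dy": 0,"dz": 0,"ax": 0,"ay": 0,"az": -0.6},
    {"hand": 40,"dx": 0,"dy": 0,"dz": 0,"ax": 0,"ay": 0,"az": -0.6},
    {"hand": 40,"dx": 0,"dy": 0,"dz": 0,"ax": 0,"ay": 0,"az": -0.6},
    {"hand": 40,"dx": 0,"dy": 0,"dz": 0,"ax": 0,"ay": 0,"az": -0.6},
    {"hand": 40,"dx": 0,"dy": 0,"dz": 0,"ax": 0,"ay": 0,"az": -0.6}
  ]
}}

```text
time_s: 12.25
position: [0.5888, 0.1934, 0.2956]
tool_rot: [[-0.985, -0.174, 0.0], [-0.174, 0.985, -0.0], [-0.0, -0.0, -1.0]]
contact_force: [0.3, 0.0, -1.3]
width: 0.051
gripper_force: 30.0
```

```bash
python3 st.py
```

```text
12.25 [0.5888 0.1934 0.2956] F [ 0.3  0.  -1.3] M [ 0.08 -0.1  -0.01] j7 0.85 0.05097728542780697
```

The cell dropped: z fell 3 mm with no load, so the keyways are over the pins. Pushing down now.

Emit:
{"name": "jog_arm", "arguments": {
  "increments": [
    {"hand": 40,"dx": 0,"dy": 0,"dz": 0.06,"ax": 0,"ay": 0,"az": 0},
    {"hand": 40,"dx": 0,"dy": 0,"dz": 0.06,"ax": 0,"ay": 0,"az": 0},
    {"hand": 40,"dx": 0,"dy": 0,"dz": 0.06,"ax": 0,"ay": 0,"az": 0},
    {"hand": 40,"dx": 0,"dy": 0,"dz": 0.06,"ax": 0,"ay": 0,"az": 0},
    {"hand": 40,"dx": 0,"dy": 0,"dz": 0.05,"ax": 0,"ay": 0,"az": 0},
    {"hand": 40,"dx": 0,"dy": 0,"dz": 0,"ax": 0,"ay": 0,"az": 0}
  ]
}}

```text
time_s: 12.85
position: [0.5887, 0.1936, 0.2872]
tool_rot: [[-0.985, -0.172, 0.0], [-0.172, 0.985, -0.001], [-0.0, -0.001, -1.0]]
contact_force: [-0.7, -1.2, 2.7]
width: 0.0512
gripper_force: 30.0
```

```bash
python3 st.py
```

```text
12.85 [0.5887 0.1936 0.2872] F [-0.7 -1.2  2.7] M [-0.21  0.15 -0.06] j7 0.84 0.05124089929382018
```

Emit:
{"name": "jog_arm", "arguments": {
  "increments": [
    {"hand": 40,"dx": 0,"dy": 0,"dz": 0.06,"ax": 0,"ay": 0,"az": 0},
    {"hand": 40,"dx": 0,"dy": 0,"dz": 0.06,"ax": 0,"ay": 0,"az": 0},
    {"hand": 40,"dx": 0,"dy": 0,"dz": 0.06,"ax": 0,"ay": 0,"az": 0},
    {"hand": 40,"dx": 0,"dy": 0,"dz": 0.06,"ax": 0,"ay": 0,"az": 0},
    {"hand": 40,"dx": 0,"dy": 0,"dz": 0.04,"ax": 0,"ay": 0,"az": 0},
    {"hand": 40,"dx": 0,"dy": 0,"dz": 0,"ax": 0,"ay": 0,"az": 0},
    {"hand": 40,"dx": 0,"dy": 0,"dz": 0,"ax": 0,"ay": 0,"az": 0}
  ],
  "newtons": 40
}}

```text
time_s: 13.55
position: [0.5886, 0.1939, 0.281]
tool_rot: [[-0.985, -0.171, 0.001], [-0.171, 0.985, -0.002], [-0.001, -0.002, -1.0]]
contact_force: [-5.5, -5.7, 18.7]
width: 0.0507
gripper_force: 40.0
```

```bash
python3 st.py
```

```text
13.55 [0.5886 0.1939 0.281 ] F [-5.5 -5.7 18.7] M [-1.01  1.24 -0.01] j7 0.84 0.050718910216797204
```

Emit:
{"name": "jog_arm", "arguments": {
  "increments": [
    {"hand": 40,"dx": 0.025,"dy": -0.02,"dz": 0.03,"ax": 0,"ay": 0,"az": 0},
    {"hand": 40,"dx": 0,"dy": 0,"dz": 0,"ax": 0,"ay": 0,"az": 0},
    {"hand": 40,"dx": 0,"dy": 0,"dz": 0,"ax": 0,"ay": 0,"az": 0},
    {"hand": 40,"dx": 0,"dy": 0,"dz": 0,"ax": 0,"ay": 0,"az": 0}
  ]
}}

```text
time_s: 13.95
position: [0.5883, 0.1937, 0.281]
tool_rot: [[-0.985, -0.172, 0.003], [-0.172, 0.985, -0.001], [-0.003, -0.001, -1.0]]
contact_force: [-6.0, -5.0, 21.6]
width: 0.0512
gripper_force: 40.0
```

```bash
python3 st.py
python3 - <<'E'
from h import *
s,c,st=green('pics/w4.png'); T=np.array(s['tool_rot']); p=s['position']; print(c,st)
im=cv2.imread('pics/w4.png'); sd=optics.read_camera('side')[:,:,::-1]
cv2.imwrite('pics/w4b.png',np.hstack([cv2.resize(im,None,fx=.75,fy=.75),cv2.resize(sd[170:300,170:350],(399,288))]))
E
```

```text
13.95 [0.5883 0.1937 0.281 ] F [-6.  -5.  21.6] M [-0.9   1.16  0.05] j7 0.84 0.051237946040325597
[253.64086687 301.26315789] [ 217  292   74   24 1292]
```

View pics/w4b.png

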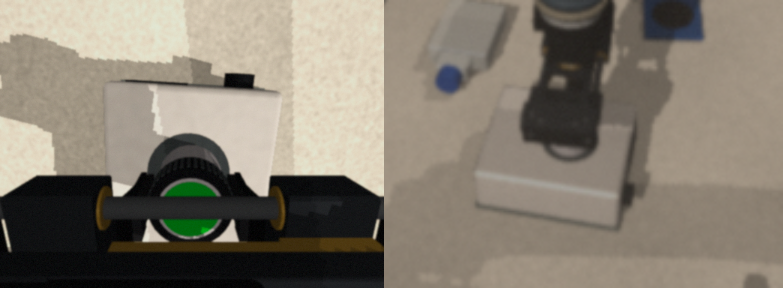

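The cell sits on the port ring with its window in the same place in the gripper, so it hasn't slipped. Pushing harder raised the force from 19 to 22 N, but z stayed at 0.281, which puts the underside at 0.070, flush with the face.

```bash
python3 -c "
from h import *
print(bot.finish_job())"
```

```text
the job is handed in; nothing more can be done
None
```

I fitted the green cell over the pins and pushed it fully home on the port face, and handed the job in with the gripper still holding it down at about 22 N; `finish_job` returned no verdict, and I did not re-measure the other cells, flask and bottle at the end.

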